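# Lay the pipette canister down against its stop

### The arm

A 7-joint arm with a two-finger parallel gripper is mounted at the origin on the work surface. World frame = base frame: x ahead of the robot, y to its left, z up, the work surface at z = 0. Lengths are in m, angles in rad, forces in N, time in s.
With the tool pointing down it reaches from about 0.4 to 0.85 m from the base axis. Payload 10.4 kg.
Tool frame: the origin (TCP) lies at the very end of the fingers, on their centre line; the grasp point (between the pads) lies r.grip_depth behind it (r.grip_depth is the distance from the TCP to the grasp point, in m); y points along the fingers, z is the direction in which the jaws open and shut, and the axes are right-handed (so a half turn about y gives the same grasp; the last joint's range is limited). The gripper opens to 87 mm and grips with 3 to 60 N. Pads are 19 mm wide; open, the fingers measure 117 mm over their backs; the gripper's body (75 mm by 190 mm) begins 51 mm behind the grasp point.
Start: joints at [-1.317, 0.332, -0.065, 1.46, 0.022, 1.35, -0.088], TCP at [0.171, 0.601, 0.223] pointing down, gripper open.
Joint ranges: [-2.6, 2.6], [-0.5, 2.12], [-1.47, 1.34], [0.16, 2.42], [-1.27, 4.41], [0.06, 2.06], [-2.6, 2.6]. Speed limits (rad/s): [2.22, 2.22, 2.79, 2.79, 3.14, 3.14, 3.14].

### API

Orientations are given as a unit quaternion [x, y, z, w].
In Python, from bench import r gives the robot as it stands.
- The arm moves only by the shell command python3 -m jog 'ROWS' [OPENING] [FORCE]. ROWS is JSON, a list of rows, each a list of 6 numbers: the shift along the tool's x, y, z in m, then the turn, a rotation vector about the tool's x, y, z in degrees. A call has 1 to 12 rows; each row shifts and turns the pose as measured when the row begins, along the tool's axes as they then stand; what a row does not reach is not made up. A row lasts 1/12 s, in which the tool goes at most 41.7 mm and 7.16 degrees, less where a joint would pass 70% of its speed; a pose out of reach is approached as far as the arm can. A call with a gripper value outside its range is refused whole. OPENING is the opening, from -1 (shut) to 1 (fully open), so that 0 is half open, set as the call begins (- or left out, the last holds). The fingers move at their own pace and stop on an object; FORCE is the grip in N (left out, the last holds). Time passes only in rows, so rows that do not move let the fingers close. It gives the time, the measured TCP pose, the force and the opening at its end, in the units of the state.
- r.read_state(): the state, without advancing time (a new reading comes with each control period).
- r.camera(name): name is "scene" or "top"; returns a dict with "image" (480x640x3 uint8, red, green, blue), "range_z" (480x640 float32, m along the optical axis (not along the pixel's ray), 0 where there is no reading), "K" (3x3 intrinsics, pixels), "k1" (the pictures are not rectified: a ray, as slopes to the right and down, at radius r is drawn at 1 + k1 r^2 times it, then the intrinsics apply), "R" (3x3) and "t" (3): a world point X has camera coordinates R X + t. Camera axes: x right, y down, z forward; pixel columns grow to the right and rows downward; lengths in m; the calibration is good to about 2 mm. A picture is of the moment at which its call begins.
- r.close_job(): hands the job in, once; it reports no verdict.
The state is a dict: "time": time; "joint_positions": joint angles; "joint_vel": joint speeds; "joint_torque": joint torques, N m; "ee_pos": TCP position; "eef_rot": TCP orientation; "ft_force": force on the tool from outside, world axes, zero at the start; "torque": the same for the moment, N m; "width": finger opening in m.
Only numpy, scipy, OpenCV 4.12 (cv2) and the standard library are available. Lean on these libraries where they do the work, as an engineer would, in place of code of your own. Each camera call takes 0.05 s, during which the arm holds its last target. There are 200 camera calls.

### The job

Lay the empty pipette canister down on the stand's mat so that pipettes can be slid out of it: with the fingertips, tip it over towards the open end of the stand (towards the robot), easing it down gently rather than letting it drop, and push it until its closed bottom end sits flat against the stop with its mouth facing straight away from the stop. Do not grasp it or lift it off the mat, leave the other things on the bench alone, and take the hand away at the end.

Things in the scene. Friction and masses are not known exactly. Their poses are not given: they have to be found in the camera images.
- stand: Fixed laying-down stand: a flat black rubber mat (300 mm long, 150 mm wide, its top 6 mm above the bench) on a thin grey board, with a low upright stop bar (150 mm wide, its top 40 mm above the bench, 16 mm thick) across its far end. Origin: at bench height, under the middle of the stop's face. +x points from the mat into the stop (away from the robot), so the mat runs from x = 0 to x = -300 mm, its open end nearest the robot; y runs along the stop; z up.
- canister: Square metal pipette canister, loose, standing upright on the mat in front of the stop, 15 to 45 mm clear of it and somewhat askew: 60 x 60 mm outside, 160 mm tall, walls and bottom 2.5 mm thick, empty, open at the top (mouth 55 x 55 mm inside), about 0.3 kg, symmetric, so that it overbalances when leaned 20 degrees. Origin: centre of the underside. z points to the mouth; x roughly as the stand's x (its -x face looks to the open end of the stand).
- canister_mouth (a point): Centre of the canister's open mouth, 160 mm along its z from the origin.
- canister_heel (a point): Middle of the bottom edge of the canister's -x face (30 mm from the origin along -x): the edge on which it turns when tipped towards the robot; it stays on the mat.
- amber_jar: A brown glass jar with a black lid, 52 mm across, 75 mm tall, on the bench left of the stand. Origin: middle of its underside. Not to be disturbed.
- vial: A small capped glass vial, 26 mm across, 55 mm tall, standing right of the stand near its stop. Origin: middle of its underside. Not to be disturbed.
- slide_box: A flat box for glass slides, 99 x 74 x 34 mm, on the bench right of the stand. Origin: middle of its underside. Not to be disturbed.
- dishes: A stack of three closed culture dishes, 63 mm across, 44 mm tall, left of the stand near its open end. Origin: middle of its underside. Not to be disturbed.
- objective: A microscope objective standing on its wide end, 44 mm across, 45 mm tall, close beside the left edge of the mat. Origin: middle of its underside. Not to be disturbed.
- driver: A screwdriver lying on the bench at the right. Origin: on its underside. Not to be disturbed.
- mouse: A black computer mouse, 105 x 60 x 30 mm, on the bench at the left. Origin: middle of its underside. Not to be disturbed.
There are look-alikes about, which are no part of the job. Of the things that look like the canister, the largest one is meant.

How it is judged:
At the end, for the whole second after the job is handed in: The canister lies at rest on its side on the mat (level within 3 degrees), mouth towards the robot, square to the stop within 4 degrees, the centre of its bottom within 6 mm of the stop's face and at most 47 mm from the middle of the stop (angle between canister's own z axis and vertical between 1.51 and 1.63 rad and x of canister in the frame of stand above -0.006 m and x of canister_mouth in the frame of stand below -0.15 m and y of canister in the frame of stand between -0.047 and 0.047 m and height (world z) of canister between 0.03 and 0.042 m and angle between the z axis of canister and the x axis of stand, either way round below 0.07 rad and linear speed of canister below 0.01 m/s and angular speed of canister below 0.05 rad/s); the robot touches nothing.
It fails at once if the canister drops or is knocked over instead of being eased down (turns faster than 4 rad/s) (angular speed of canister above 4 rad/s).
It fails at once if the canister is lifted off the mat (its heel edge more than 24 mm above the mat) (height (world z) of canister_heel above 0.03 m).
It fails at once if the canister is squeezed or rammed (more than 40 N) (contact force between the fingers and canister above 40 N).
It fails at once if another thing on the bench is moved more than 20 mm (distance of any of amber_jar, vial, slide_box, dishes, objective, driver, mouse from where it was at the start of the episode above 0.02 m).
It also fails if it takes over 70 s, if anything falls off the work surface, if the arm or the gripper's body presses on something with over 40 N, if the wrist force passes 120 N, or if a joint passes its speed limit or range.

## Working session

There is one attempt and no reset: what is moved stays moved. The work goes in short steps, Python scripts to look and compute and a shell command to move; the robot and the scene stay as the last step left them, time stands still between calls to the robot, and variables do not carry over. Pictures are saved under pics/ and viewed, about 8 in all and at most 12, crops included, and the job is handed in when it is done.

```bash
ls; mkdir -p pics; cat > h.py <<'E'
import numpy as np, cv2
from bench import r
def undist(c,u,v):
    K=c["K"];x=(np.asarray(u,float)-K[0,2])/K[0,0];y=(np.asarray(v,float)-K[1,2])/K[1,1]
    a,b=x.copy(),y.copy()
    for _ in range(10):
        s=1+c["k1"]*(a*a+b*b);a=x/s;b=y/s
    return a,b
def pts(c):
    v,u=np.mgrid[0:480,0:640];a,b=undist(c,u,v);z=c["range_z"]
    P=np.stack([a*z,b*z,z],-1);W=(P-c["t"])@c["R"];W[z<=0]=np.nan
    return W
def ray(c,u,v,h):
    a,b=undist(c,u,v);d=np.array([a,b,1.])@c["R"];o=-c["R"].T@c["t"]
    return o+d*(h-o[2])/d[2]
E
python3 - <<'E'
from h import *
for n in("scene","top"):
    c=r.camera(n);cv2.imwrite(f"pics/{n}0.png",c["image"][...,::-1]);np.savez(f"{n}0.npz",**c)
    print(n,c["K"].tolist(),c["k1"],(-c["R"].T@c["t"]).round(3),c["R"].round(3).tolist())
s=r.read_state();print(s,r.grip_depth)
E
```

```text
pics
scene [[551.2500297629393, 0.0, 312.898397163539], [0.0, 551.2500297629393, 247.4378707592607], [0.0, 0.0, 1.0]] -0.10864399708343156 [1.09  0.633 1.394] [[-0.785, 0.619, 0.014], [0.524, 0.677, -0.516], [-0.329, -0.398, -0.856]]
top [[512.6662042322154, 0.0, 334.03669152630823], [0.0, 512.6662042322154, 237.30494371687274], [0.0, 0.0, 1.0]] -0.08144438458646083 [0.512 0.03  1.473] [[0.026, -1.0, 0.016], [-0.997, -0.027, -0.077], [0.077, -0.014, -0.997]]
{'time': 0.1, 'joint_positions': array([-1.3166313 ,  0.33280721, -0.06468884,  1.46082636,  0.02157315,
        1.34985654, -0.088472  ]), 'joint_vel': array([-0.00052164, -0.00137312,  0.0002145 , -0.00420127, -0.00143292,
        0.0009324 ,  0.00047709]), 'joint_torque': array([ 1.58165749e-03, -6.24537778e+01,  2.44563713e-02, -3.90715384e+01,
       -6.14590966e-02,  3.66987765e-02,  6.92682647e-05]), 'ee_pos': array([0.17069016, 0.60090899, 0.22184915]), 'eef_rot': array([ 0.70077123, -0.09757721,  0.09748009, -0.69992571]), 'ft_force': array([-0.57205682, -0.03694302, -0.15260594]), 'torque': array([ 0.00076656, -0.02265262,  0.00806082]), 'width': 0.08668018593559597} 0.0187
```

View pics/scene0.png

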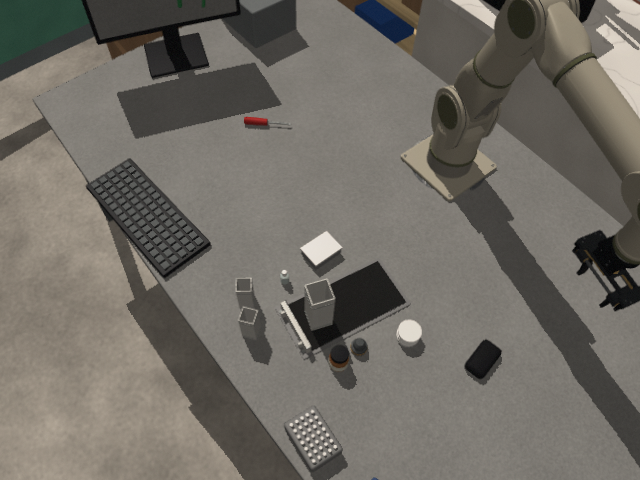

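View pics/top0.png

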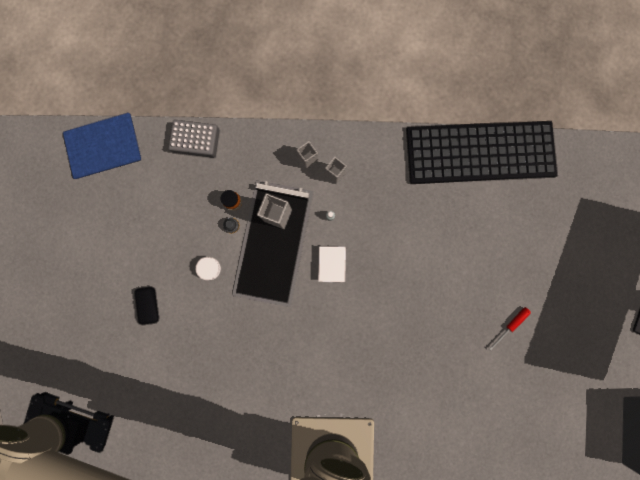

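The scene view shows the stand, with the canister on its mat at (319,303). Canister candidates (scene / top pixel): on the mat (319,303)/(273,211), and two smaller ones beyond the stop, (244,288)/(335,167) and (249,320)/(308,153). I choose the one on the mat because it is the largest, then measure it and check a crop.

```bash
cat > meas.py <<'E'
from h import *
def rect(P):
    (c,s,a)=cv2.minAreaRect(P.astype(np.float32)*1000); return np.round(c,1),np.round(s,1),round(a,2)
if __name__=="__main__":
  for n in("scene","top"):
    c=dict(np.load(n+"0.npz"));W=pts(c);im=c["image"];hsv=cv2.cvtColor(im,cv2.COLOR_RGB2HSV)
    box={"scene":(270,420,250,360),"top":(225,320,175,310)}[n]
    m=np.zeros((480,640),bool);m[box[2]:box[3],box[0]:box[1]]=1
    rim=m&(W[...,2]>.155)&(W[...,2]<.18);print(n,"rim z",np.nanpercentile(W[rim][:,2],[5,50,95]).round(4),rect(W[rim][:,:2]),rim.sum())
    st=m&(W[...,2]>.03)&(W[...,2]<.05)&(hsv[...,2]>120);k=cv2.connectedComponentsWithStats(st.astype(np.uint8))
    for i in range(1,k[0]):
        if k[2][i,4]>40: q=W[k[1]==i];print(" stop",k[2][i],np.median(q[:,2]).round(4),rect(q[:,:2]))
    mt=m&(hsv[...,2]<45)&(W[...,2]<.014);k=cv2.connectedComponentsWithStats(mt.astype(np.uint8));i=1+np.argmax(k[2][1:,4]);q=W[k[1]==i]
    print(" mat",k[2][i],np.median(q[:,2]).round(4),rect(q[:,:2]),(cv2.boxPoints(cv2.minAreaRect(q[:,:2].astype(np.float32)*1000))).round(0).tolist())
    # others: heights above bench
    o=(W[...,2]>.012)&(W[...,0]>.3)&(W[...,0]<.95)&(abs(W[...,1])<.5);k=cv2.connectedComponentsWithStats(o.astype(np.uint8))
    for i in range(1,k[0]):
        if k[2][i,4]>60: q=W[k[1]==i];print("  obj",k[2][i][:4],np.nanmin(q,0).round(3),np.nanmax(q,0).round(3))
  a=cv2.imread("pics/scene0.png")[240:370,230:420];b=cv2.imread("pics/top0.png")[130:310,200:360]
  a=cv2.resize(a,None,fx=2.2,fy=2.2,interpolation=2);b=cv2.resize(b,None,fx=2.2,fy=2.2,interpolation=2)
  o=np.zeros((max(a.shape[0],b.shape[0]),a.shape[1]+b.shape[1],3),np.uint8);o[:a.shape[0],:a.shape[1]]=a;o[:b.shape[0],a.shape[1]:]=b;cv2.imwrite("pics/crop1.png",o)
E
python3 meas.py
```

```text
scene rim z [0.156  0.1639 0.1694] (array([687. , 172.1]), array([62.4, 60.8]), 70.53) 209
 stop [302 250  37  16 282] 0.0348 (array([570.3,  38. ]), array([ 49.5, 103.6]), 54.53)
 stop [280 301  31  48 318] 0.0401 (array([759.9, 158.8]), array([150.8,  27.7]), 80.33)
 stop [397 320  23  23 401] 0.0443 (array([530.7, 360.6]), array([62.8, 57.3]), 45.41)
 mat [ 289  262  116   88 3940] 0.0067 (array([596.4, 187.5]), array([151.5, 297.1]), 80.76) [[438.0, 137.0], [731.0, 89.0], [755.0, 238.0], [462.0, 286.0]]
  obj [116 184  95  92] [ 0.79  -0.5    0.012] [ 0.95  -0.19   0.036]
  obj [300 231  42  37] [ 0.5   -0.025  0.012] [0.603 0.053 0.045]
  obj [280 270   9  14] [0.678 0.013 0.013] [0.702 0.037 0.061]
  obj [236 278  25  61] [ 0.782 -0.015  0.012] [0.88  0.12  0.115]
  obj [303 279  33  52] [0.595 0.116 0.012] [0.726 0.211 0.173]
  obj [280 301  32  52] [0.734 0.085 0.012] [0.783 0.237 0.047]
  obj [396 320  26  26] [0.496 0.332 0.012] [0.561 0.394 0.054]
  obj [350 338  17  17] [0.634 0.285 0.013] [0.677 0.327 0.052]
  obj [328 345  21  26] [0.701 0.281 0.012] [0.751 0.33  0.083]
[... 485 characters left out ...]
6] [ 0.788 -0.5    0.012] [ 0.95  -0.193  0.035]
  obj [297 141  21  28] [0.822 0.063 0.012] [0.877 0.118 0.115]
  obj [326 157  21  27] [ 0.78  -0.018  0.013] [0.836 0.037 0.113]
  obj [256 181  53  19] [0.731 0.086 0.012] [0.778 0.235 0.049]
  obj [220 190  22  21] [0.694 0.277 0.012] [0.743 0.327 0.084]
  obj [258 194  34  35] [0.646 0.133 0.012] [0.745 0.214 0.176]
  obj [327 211   9  10] [0.673 0.009 0.013] [0.698 0.031 0.061]
  obj [223 218  16  15] [0.631 0.284 0.012] [0.672 0.327 0.055]
  obj [319 247  27  36] [ 0.498 -0.024  0.021] [0.597 0.05  0.045]
  obj [196 258  25  22] [0.496 0.33  0.012] [0.555 0.393 0.054]
  obj [490 323  22  27] [ 0.318 -0.5    0.012] [ 0.392 -0.443  0.03 ]
```

View pics/crop1.png

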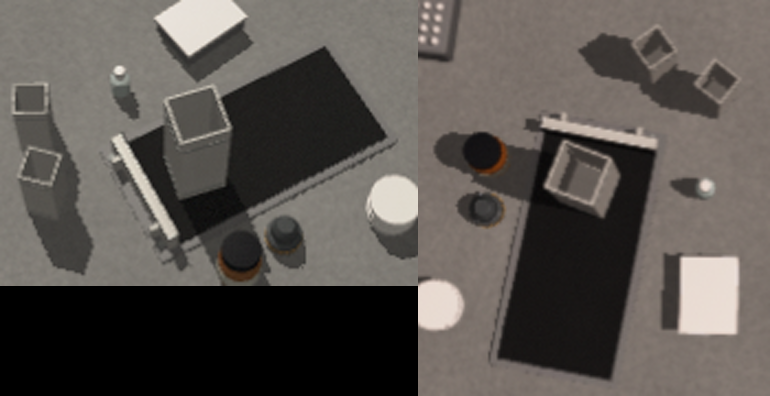

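The crop confirms it: the mat canister is 60 mm wide with its rim at 0.165 m, while the two others reach only about 0.114 m. In the stand frame it sits at x ≈ -59 mm, y ≈ -2 mm, skewed about -10°.

My plan is to put the shut fingertips, slanted, into the mouth. They pull on the near lip and then hold up the far wall from inside as it lies down. Afterwards I push on the mouth rims with spread fingers.

```bash
cat > go.py <<'E'
# usage: go.py px pz tau yawdeg [lat] [ox oy]: TCP target at px along heading from (ox,oy); tool slanted tau from down towards heading
import sys
from h import *
from scipy.spatial.transform import Rotation as R
def tgt(px,pz,tau,yaw,lat=0,ox=.6854,oy=.1717):
    y=np.radians(yaw);t=np.radians(tau);e=np.array([np.cos(y),np.sin(y),0]);n=np.array([-e[1],e[0],0]);z=np.array([0,0,1.])
    p=np.array([ox,oy,0])+px*e+lat*n+pz*z; Y=np.sin(t)*e-np.cos(t)*z
    s=r.read_state();M=R.from_quat(s["eef_rot"]).as_matrix()
    Z=n if M[:,2]@n>0 else -n
    T=np.c_[np.cross(Y,Z),Y,Z]
    d=M.T@(p-s["ee_pos"]);w=np.degrees(R.from_matrix(M.T@T).as_rotvec())
    print("t",round(s["time"],2),"tcp",s["ee_pos"].round(4),"f",s["ft_force"].round(1),"w",round(s["width"],4),"q",s["joint_positions"].round(2))
    print("axes x,y,z:",M.T.round(2).tolist());print("shift mm",(d*1000).round(1),"turn",w.round(1))
if __name__=="__main__": tgt(*map(float,sys.argv[1:]))
E
python3 go.py -0.03 0.26 30 -19.6
```

```text
t 0.1 tcp [0.1707 0.6009 0.2218] f [-0.6 -0.  -0.2] w 0.0867 q [-1.32  0.33 -0.06  1.46  0.02  1.35 -0.09]
axes x,y,z: [[0.96, -0.27, 0.0], [-0.0, -0.0, -1.0], [0.27, 0.96, -0.0]]
shift mm [ 582.5  -37.8 -270.3] turn [ -0.9   3.7 -30. ]
```

```bash
python3 -m jog '[[0.036,-0.01,-0.017,0,0,0],[0.036,-0.01,-0.017,0,0,0],[0.036,-0.01,-0.017,0,0,0],[0.036,-0.01,-0.017,0,0,0],[0.036,-0.01,-0.017,0,0,0],[0.036,0,-0.017,0,0,0],[0.036,0,-0.017,0,0,0],[0.036,0,-0.017,0,0,0],[0.036,0,-0.017,0,0,0],[0.036,0,-0.017,0,0,0],[0.036,0,-0.017,0,0,0],[0.036,0,-0.017,0,0,0]]' -1 10; python3 go.py -0.06 0.25 30 -19.6
```

```text
time: 1.1
ee_pos: [0.5358, 0.2809, 0.2684]
eef_rot: [0.704, -0.093, 0.088, -0.699]
ft_force: [0.3, 0.4, -0.4]
width: 0.0151
t 1.1 tcp [0.5358 0.2809 0.2684] f [ 0.3  0.4 -0.4] w 0.0151 q [-0.75  0.27  0.24  1.45 -0.06  1.43  0.8 ]
axes x,y,z: [[0.97, -0.25, -0.01], [-0.01, -0.01, -1.0], [0.25, 0.97, -0.01]]
shift mm [112.7  18.2 -62.4] turn [ -0.9   4.9 -30.3]
```

```bash
python3 -m jog '[[0.015,0,-0.014,0,1,-6.3],[0.015,0,-0.014,0,1,-6.3],[0.015,0,-0.014,0,1,-6.3],[0.015,0,-0.014,0,1,-6.3],[0.015,0,-0.014,0,1,-6.3],[0,0,0,0,0,0]]'; python3 go.py -0.034 0.22 30 -19.6
```

```text
time: 1.6
ee_pos: [0.5947, 0.175, 0.2785]
eef_rot: [0.702, 0.072, 0.316, -0.635]
ft_force: [0.1, 0.7, -0.7]
width: 0.0006
t 1.6 tcp [0.5947 0.175  0.2785] f [ 0.1  0.7 -0.7] w 0.0006 q [-0.86  0.    0.25  1.84  0.54  1.02  0.37]
axes x,y,z: [[0.79, -0.3, 0.54], [0.5, -0.18, -0.84], [0.35, 0.94, 0.01]]
shift mm [12.6 77.4 27.9] turn [ 0.3 -1.   2.4]
```

```bash
python3 -m jog '[[0.004,0.015,0.009,0,0,0.8],[0.004,0.015,0.009,0,0,0.8],[0.004,0.015,0.009,0,0,0.8],[0,0.01,0.003,0,0,0],[0,0,0,0,0,0]]'; python3 go.py 0.0143 0.121 30 -19.6; python3 - <<'E'
from h import *
o=[]
for n,b in(("scene",(240,350,260,400)),("top",(150,270,220,340))):
    c=r.camera(n);a=c["image"][b[0]:b[1],b[2]:b[3],::-1];o.append(cv2.resize(a,(390,330),interpolation=2))
cv2.imwrite("pics/p2.png",np.hstack(o))
E
```

```text
time: 2.02
ee_pos: [0.6406, 0.1941, 0.2357]
eef_rot: [0.702, 0.054, 0.297, -0.645]
ft_force: [-0.7, -0.6, -0.2]
width: 0.0004
t 2.02 tcp [0.6406 0.1941 0.2357] f [-0.7 -0.6 -0.2] w 0.0004 q [-0.82  0.16  0.28  1.74  0.42  0.95  0.47]
axes x,y,z: [[0.82, -0.31, 0.49], [0.46, -0.16, -0.87], [0.35, 0.94, 0.01]]
shift mm [  0.2 131.4  -6.1] turn [-0.  -0.9 -0.9]
```

View pics/p2.png

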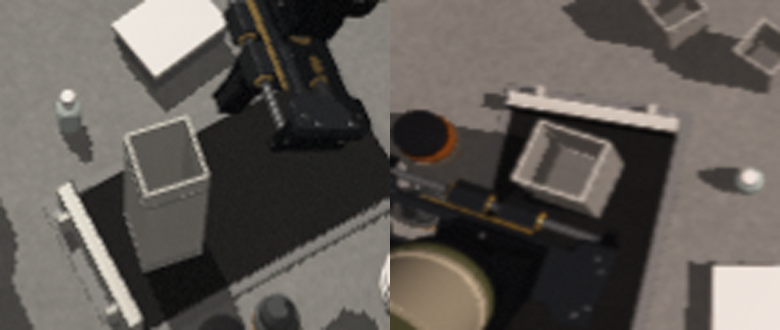

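View 3 shows the slanted gripper on the robot side of the upright mouth (crop pixel (165,155) in the scene half), clear of everything. I'll insert along the tool axis.

```bash
python3 -m jog '[[0,0.02,-0.003,0,-0.5,-0.5],[0,0.02,-0.003,0,-0.5,-0.5],[0,0.02,0,0,0,0],[0,0.015,0,0,0,0],[0,0,0,0,0,0]]'; python3 go.py 0.0143 0.121 30 -19.6
```

```text
time: 2.53
ee_pos: [0.6734, 0.1784, 0.1754]
eef_rot: [0.702, 0.068, 0.297, -0.644]
ft_force: [-0.4, 0.0, -0.6]
width: 0.0003
t 2.53 tcp [0.6734 0.1784 0.1754] f [-0.4  0.  -0.6] w 0.0003 q [-0.78  0.26  0.3   1.78  0.43  0.79  0.48]
axes x,y,z: [[0.81, -0.29, 0.5], [0.48, -0.16, -0.86], [0.33, 0.94, 0.01]]
shift mm [-3.4 61.  -2.8] turn [-0.5  0.1  0.3]
```

```bash
python3 -m jog '[[-0.003,0.015,-0.003,0,0,0],[0,0.015,0,0,0,0],[0,0.015,0,0,0,0],[0,0.01,0,0,0,0],[0,0,0,0,0,0]]'; python3 go.py 0.0143 0.121 30 -19.6;  python3 - <<'E'
from h import *
c=r.camera("scene");cv2.imwrite("pics/p3.png",cv2.resize(c["image"][240:350,260,...] if 0 else c["image"][230:360,260:420,::-1],None,fx=4,fy=4,interpolation=2))
E
```

```text
time: 2.95
ee_pos: [0.696, 0.1706, 0.1313]
eef_rot: [0.699, 0.069, 0.298, -0.646]
ft_force: [-0.3, 0.2, 0.6]
width: 0.0005
t 2.95 tcp [0.696  0.1706 0.1313] f [-0.3  0.2  0.6] w 0.0005 q [-0.74  0.34  0.31  1.78  0.42  0.69  0.48]
axes x,y,z: [[0.81, -0.29, 0.51], [0.48, -0.16, -0.86], [0.33, 0.94, 0.01]]
shift mm [-1.8 10.8 -2.7] turn [-0.8  0.1  0.4]
```

View pics/p3.png

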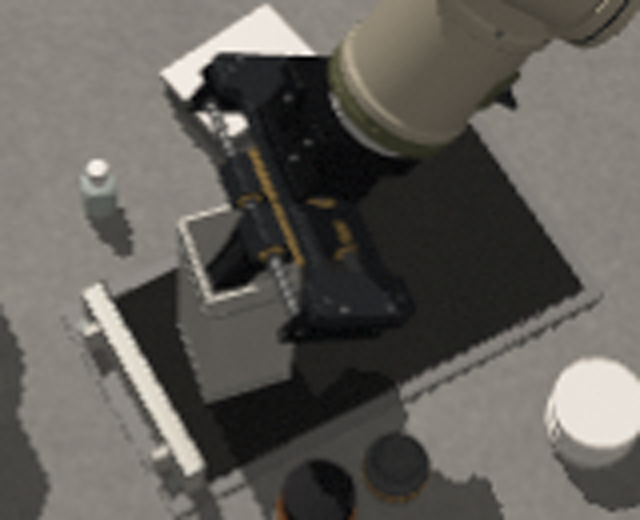

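View 4 shows the fingers in the mouth, around (235,260), with no contact force. Next I go 10 mm deeper and begin tipping about the heel.

```bash
cat > tip.py <<'E'
# tip.py theta tau u w : TCP at (u,w) mm in canister side view (u from -x face, w from bottom), canister leaned theta
import sys
from go import *
th,tau,u,w=map(float,sys.argv[1:5]);t=np.radians(th);u/=1000;w/=1000
hx=float(sys.argv[5])/1000 if len(sys.argv)>5 else -.030
tgt(hx+u*np.cos(t)-w*np.sin(t),.006+u*np.sin(t)+w*np.cos(t),tau,-19.6)
E
cat > ang.py <<'E'
# lean of the canister and its mouth from both range images
from h import *
for n in("scene","top"):
    c=r.camera(n);W=pts(c);im=c["image"].astype(int)
    e=np.array([.942,-.3355]);nn=np.array([.3355,.942]);D=W[...,:2]-[.6854,.1717]
    a=D@e;b=D@nn;sat=im.max(-1)-im.min(-1)
    m=(abs(b)<.045)&(a>-.23)&(a<.05)&(W[...,2]>.03)&(im.mean(-1)>70)&(im.mean(-1)<190)&(sat<22)
    k=cv2.connectedComponentsWithStats(m.astype(np.uint8),connectivity=8)
    i=1+np.argmax(k[2][1:,4]);q=k[1]==i
    print(n,q.sum(),"a",np.nanpercentile(a[q],[1,99]).round(3),"z",np.nanpercentile(W[q][:,2],[1,99]).round(3),"b",np.nanpercentile(b[q],[1,99]).round(3))
E
python3 -m jog '[[-0.001,0.01,-0.003,0,0,0],[-0.001,0.002,0,0,0,0.4],[0,0,0,0,0,0]]'; python3 tip.py 6 36 44.3 115; python3 ang.py
```

```text
time: 3.25
ee_pos: [0.6996, 0.1683, 0.1231]
eef_rot: [0.698, 0.068, 0.296, -0.648]
ft_force: [-0.5, 0.6, 0.2]
width: 0.0003
t 3.25 tcp [0.6996 0.1683 0.1231] f [-0.5  0.6  0.2] w 0.0003 q [-0.73  0.36  0.3   1.78  0.41  0.68  0.5 ]
axes x,y,z: [[0.82, -0.29, 0.5], [0.48, -0.15, -0.87], [0.33, 0.95, 0.02]]
shift mm [-9.9 -7.9 -1.4] turn [-1.1 -0.  -5.9]
scene 1999 a [-0.227 -0.067] z [0.314 0.502] b [-0.019  0.044]
top 61 a [-0.006  0.027] z [0.034 0.216] b [-0.044 -0.03 ]
```

```bash
python3 -m jog '[[-0.003,-0.003,0,0,0,-2],[-0.003,-0.003,0,0,0,-2],[-0.003,-0.003,0,0,0,-2],[0,0,0,0,0,0]]'; python3 tip.py 12 42 44.3 115
```

```text
time: 3.68
ee_pos: [0.6888, 0.1719, 0.1283]
eef_rot: [0.692, 0.105, 0.333, -0.631]
ft_force: [-0.6, -0.5, -1.0]
width: 0.0005
t 3.68 tcp [0.6888 0.1719 0.1283] f [-0.6 -0.5 -1. ] w 0.0005 q [-0.86  0.32  0.38  1.88  0.62  0.61  0.26]
axes x,y,z: [[0.76, -0.27, 0.59], [0.57, -0.18, -0.8], [0.33, 0.94, 0.02]]
shift mm [-11.4  -7.7  -1.2] turn [-1.1 -0.3 -5.6]
```

```bash
python3 -m jog '[[-0.003,-0.0035,0,0,0,-2],[-0.003,-0.0035,0,0,0,-2],[-0.003,-0.0035,0,0,0,-2],[0,0,0,0,0,0]]'; python3 tip.py 12 42 44.3 115;  python3 - <<'E'
from h import *
c=r.camera("scene");cv2.imwrite("pics/p4.png",cv2.resize(c["image"][230:360,260:420,::-1],None,fx=4,fy=4,interpolation=2))
E
```

```text
time: 4.02
ee_pos: [0.6771, 0.1765, 0.1336]
eef_rot: [0.685, 0.142, 0.367, -0.613]
ft_force: [0.3, -0.0, 0.1]
width: 0.0008
t 4.02 tcp [0.6771 0.1765 0.1336] f [ 0.3 -0.   0.1] w 0.0008 q [-1.    0.3   0.47  1.97  0.86  0.58 -0.02]
axes x,y,z: [[0.69, -0.25, 0.68], [0.64, -0.21, -0.74], [0.33, 0.94, 0.02]]
shift mm [-4.8  3.5 -1.8] turn [-1.2 -0.5  0.6]
```

View pics/p4.png

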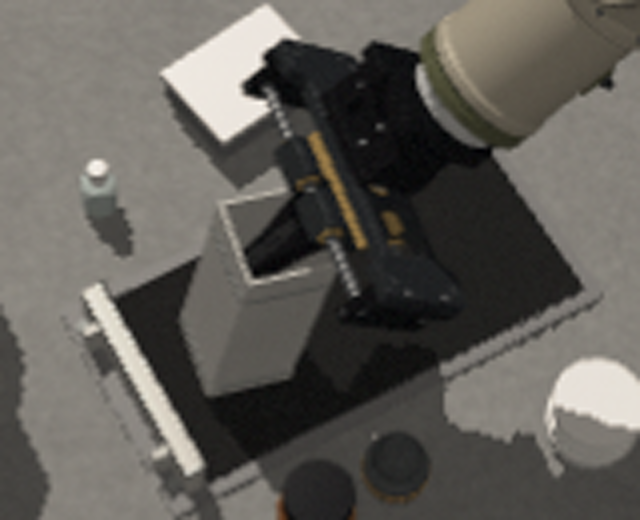

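View 5 shows it leaning about 11°, heel still on the mat, near lip on the finger. I continue slowly through the balance point.

```bash
python3 -m jog '[[-0.004,-0.0025,-0.001,0,0,-2],[-0.004,-0.0025,0,0,0,-2],[-0.004,-0.0025,0,0,0,-2],[0,0,0,0,0,0]]'; python3 tip.py 20 50 44.3 115
```

```text
time: 4.4
ee_pos: [0.668, 0.1779, 0.1348]
eef_rot: [0.676, 0.176, 0.401, -0.593]
ft_force: [-1.3, 0.5, 0.1]
width: 0.0003
t 4.4 tcp [0.668  0.1779 0.1348] f [-1.3  0.5  0.1] w 0.0003 q [-1.12  0.3   0.53  2.04  1.1   0.59 -0.3 ]
axes x,y,z: [[0.62, -0.24, 0.75], [0.71, -0.24, -0.66], [0.33, 0.94, 0.02]]
shift mm [-10.3  -3.3  -0.2] turn [-1.  -1.  -1.3]
```

```bash
python3 -m jog '[[-0.004,-0.0015,0,0,0,-0.5],[-0.004,-0.0015,0,0,0,-0.5],[-0.004,-0.0015,0,0,0,-0.5],[0,0,0,0,0,0]]'; python3 tip.py 24 52 44.3 115;python3 - <<'E'
from h import *
c=r.camera("scene");cv2.imwrite("pics/p5.png",cv2.resize(c["image"][230:360,260:420,::-1],None,fx=4,fy=4,interpolation=2))
E
```

```text
time: 4.73
ee_pos: [0.6604, 0.1798, 0.1309]
eef_rot: [0.675, 0.182, 0.409, -0.587]
ft_force: [-0.0, -0.3, 0.1]
width: 0.0005
t 4.73 tcp [0.6604 0.1798 0.1309] f [-0.  -0.3  0.1] w 0.0005 q [-1.15  0.3   0.53  2.06  1.15  0.61 -0.38]
axes x,y,z: [[0.6, -0.23, 0.76], [0.72, -0.25, -0.64], [0.34, 0.94, 0.02]]
shift mm [-7.9 -6.5  0.7] turn [-0.7 -1.1 -2.1]
```

View pics/p5.png

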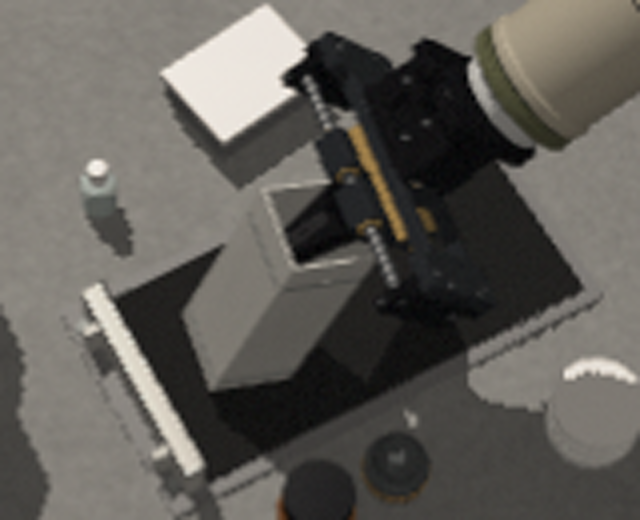

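View 6 shows the lean near 20° with the far wall close to the fingertips. I carry on, now easing it down.

```bash
python3 -m jog '[[-0.003,-0.002,0,0,0,-0.5],[-0.003,-0.002,0,0,0,-0.5],[-0.003,-0.002,0,0,0,-0.5],[0,0,0,0,0,0]]'; python3 tip.py 30 54 44.3 115
```

```text
time: 5.12
ee_pos: [0.6529, 0.1814, 0.13]
eef_rot: [0.672, 0.189, 0.418, -0.581]
ft_force: [-0.4, -0.0, -0.1]
width: 0.0
t 5.12 tcp [0.6529 0.1814 0.13  ] f [-0.4 -0.  -0.1] w 0.0 q [-1.18  0.31  0.54  2.09  1.21  0.63 -0.46]
axes x,y,z: [[0.58, -0.23, 0.78], [0.74, -0.25, -0.62], [0.34, 0.94, 0.02]]
shift mm [-11.3 -10.6   1.6] turn [-0.5 -1.4 -2.5]
```

```bash
python3 -m jog '[[-0.003,-0.0025,0,0,0,-0.5],[-0.003,-0.0025,0,0,0,-0.5],[-0.003,-0.0025,0,0,0,-0.5],[0,0,0,0,0,0]]'; python3 tip.py 30 54 44.3 115
```

```text
time: 5.45
ee_pos: [0.6422, 0.185, 0.1279]
eef_rot: [0.67, 0.197, 0.426, -0.575]
ft_force: [-0.5, 0.1, -0.4]
width: 0.0004
t 5.45 tcp [0.6422 0.185  0.1279] f [-0.5  0.1 -0.4] w 0.0004 q [-1.22  0.31  0.54  2.12  1.26  0.66 -0.54]
axes x,y,z: [[0.56, -0.23, 0.8], [0.75, -0.26, -0.6], [0.34, 0.94, 0.02]]
shift mm [-2.6 -3.1  1.9] turn [-0.4 -1.5 -1. ]
```

```bash
cat > tip2.py <<'E'
# tip2.py theta tau L : fingertip's front corner bears on inside of +x wall, L mm in from the lip
import sys
from go import *
th,tau,L=map(float,sys.argv[1:4]);hx=-.030+(float(sys.argv[4])/1000 if len(sys.argv)>4 else 0)
d=np.radians(tau-th);t=np.radians(th)
c=np.array([57.5,160-L]) if d>=0 else np.array([57.5+L*np.sin(d),160-L*np.cos(d)])
u,w=(c-9.5*np.array([np.cos(d),np.sin(d)]))/1000
tgt(hx+u*np.cos(t)-w*np.sin(t),.006+u*np.sin(t)+w*np.cos(t),tau,-19.6)
E
python3 -m jog '[[-0.003,-0.0025,0,0,0,-0.5],[-0.003,-0.0025,0.001,0,-0.5,-0.5],[0,0,0,0,0,0]]'; for t in 28 32 36 42; do python3 tip2.py $t 54 38; done
```

```text
time: 5.7
ee_pos: [0.6357, 0.1884, 0.1264]
eef_rot: [0.67, 0.206, 0.428, -0.57]
ft_force: [-1.1, 0.0, -0.2]
width: 0.0007
t 5.7 tcp [0.6357 0.1884 0.1264] f [-1.1  0.  -0.2] w 0.0007 q [-1.24  0.31  0.54  2.13  1.29  0.68 -0.58]
axes x,y,z: [[0.55, -0.21, 0.81], [0.76, -0.27, -0.59], [0.34, 0.94, 0.02]]
shift mm [11.4  4.5  1.1] turn [-0.3 -0.9 -0. ]
t 5.7 tcp [0.6357 0.1884 0.1264] f [-1.1  0.  -0.2] w 0.0007 q [-1.24  0.31  0.54  2.13  1.29  0.68 -0.58]
axes x,y,z: [[0.55, -0.21, 0.81], [0.76, -0.27, -0.59], [0.34, 0.94, 0.02]]
shift mm [ 5.3 -2.6  1. ] turn [-0.3 -0.9 -0. ]
t 5.7 tcp [0.6357 0.1884 0.1264] f [-1.1  0.  -0.2] w 0.0007 q [-1.24  0.31  0.54  2.13  1.29  0.68 -0.58]
axes x,y,z: [[0.55, -0.21, 0.81], [0.76, -0.27, -0.59], [0.34, 0.94, 0.02]]
shift mm [-1.4 -9.3  1. ] turn [-0.3 -0.9 -0. ]
t 5.7 tcp [0.6357 0.1884 0.1264] f [-1.1  0.  -0.2] w 0.0007 q [-1.24  0.31  0.54  2.13  1.29  0.68 -0.58]
axes x,y,z: [[0.55, -0.21, 0.81], [0.76, -0.27, -0.59], [0.34, 0.94, 0.02]]
shift mm [-12.1 -18.4   0.9] turn [-0.3 -0.9 -0. ]
```

```bash
python3 -m jog '[[-0.003,-0.004,0,0,0,0],[-0.003,-0.004,0,0,0,0],[-0.003,-0.004,0,0,0,0],[-0.003,-0.004,0,0,0,0],[0,0,0,0,0,0]]'; for t in 42 48 54; do python3 tip2.py $t 54 38; done; python3 - <<'E'
from h import *
c=r.camera("scene");cv2.imwrite("pics/p6.png",cv2.resize(c["image"][230:360,260:420,::-1],None,fx=4,fy=4,interpolation=2))
E
```

```text
time: 6.12
ee_pos: [0.6151, 0.1956, 0.126]
eef_rot: [0.671, 0.205, 0.428, -0.57]
ft_force: [-1.1, 0.3, -1.5]
width: 0.0004
t 6.12 tcp [0.6151 0.1956 0.126 ] f [-1.1  0.3 -1.5] w 0.0004 q [-1.27  0.28  0.52  2.16  1.28  0.72 -0.59]
axes x,y,z: [[0.55, -0.21, 0.81], [0.76, -0.27, -0.59], [0.34, 0.94, 0.02]]
shift mm [ 1.  -1.1  1. ] turn [-0.3 -0.9 -0.1]
t 6.12 tcp [0.6151 0.1956 0.126 ] f [-1.1  0.3 -1.5] w 0.0004 q [-1.27  0.28  0.52  2.16  1.28  0.72 -0.59]
axes x,y,z: [[0.55, -0.21, 0.81], [0.76, -0.27, -0.59], [0.34, 0.94, 0.02]]
shift mm [-10.7  -9.    0.9] turn [-0.3 -0.9 -0.1]
t 6.12 tcp [0.6151 0.1956 0.126 ] f [-1.1  0.3 -1.5] w 0.0004 q [-1.27  0.28  0.52  2.16  1.28  0.72 -0.59]
axes x,y,z: [[0.55, -0.21, 0.81], [0.76, -0.27, -0.59], [0.34, 0.94, 0.02]]
shift mm [-23.1 -15.6   0.7] turn [-0.3 -0.9 -0.1]
```

View pics/p6.png

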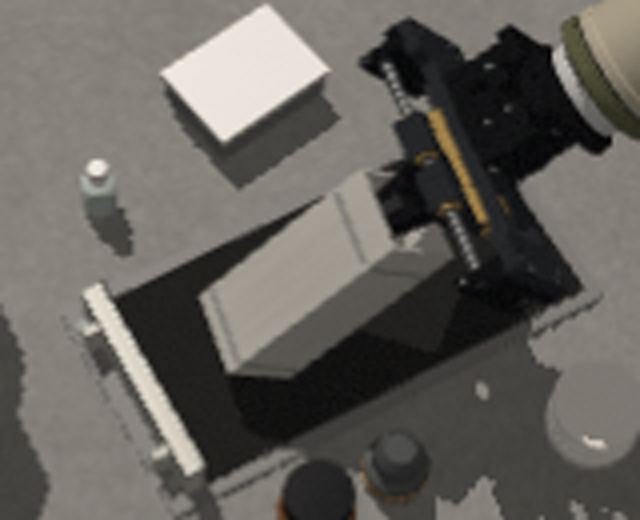

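View 7: it leans about 43°, carried by the fingertips under the upper wall and straight in the mouth. I continue lowering.

```bash
python3 -m jog '[[-0.004,-0.003,0,0,0,0],[-0.004,-0.003,0,0,0,0],[-0.004,-0.003,0,0,0,0],[-0.004,-0.002,0,0,0,0],[-0.004,-0.002,0,0,0,0],[0,0,0,0,0,0]]'; for t in 54 60 66; do python3 tip2.py $t 54 38|grep -v axes; done
```

```text
time: 6.67
ee_pos: [0.5924, 0.2039, 0.1168]
eef_rot: [0.671, 0.205, 0.428, -0.57]
ft_force: [-1.8, -0.2, -1.1]
width: 0.0005
t 6.67 tcp [0.5924 0.2039 0.1168] f [-1.8 -0.2 -1.1] w 0.0005 q [-1.31  0.28  0.5   2.19  1.28  0.75 -0.64]
shift mm [-1.5 -1.5  0.8] turn [-0.3 -0.9 -0.1]
t 6.67 tcp [0.5924 0.2039 0.1168] f [-1.8 -0.2 -1.1] w 0.0005 q [-1.31  0.28  0.5   2.19  1.28  0.75 -0.64]
shift mm [-18.5  -6.6   0.5] turn [-0.3 -0.9 -0.1]
t 6.67 tcp [0.5924 0.2039 0.1168] f [-1.8 -0.2 -1.1] w 0.0005 q [-1.31  0.28  0.5   2.19  1.28  0.75 -0.64]
shift mm [-36.   -9.9   0.3] turn [-0.3 -0.9 -0.1]
```

```bash
python3 -m jog '[[-0.005,-0.002,0,0,0,0],[-0.005,-0.002,0,0,0,0],[-0.005,-0.002,0,0,0,0],[-0.005,-0.001,0,0,0,0],[-0.005,-0.001,0,0,0,0],[-0.005,-0.001,0,0,0,0],[0,0,0,0,0,0]]'; for t in 66 72 80; do python3 tip2.py $t 54 38|grep -v axes; done
```

```text
time: 7.25
ee_pos: [0.5664, 0.2138, 0.0956]
eef_rot: [0.671, 0.205, 0.428, -0.57]
ft_force: [-1.5, -0.9, -1.2]
width: 0.0003
t 7.25 tcp [0.5664 0.2138 0.0956] f [-1.5 -0.9 -1.2] w 0.0003 q [-1.35  0.3   0.48  2.22  1.29  0.77 -0.73]
shift mm [-2.4  0.1  0.2] turn [-0.3 -0.9 -0.1]
t 7.25 tcp [0.5664 0.2138 0.0956] f [-1.5 -0.9 -1.2] w 0.0003 q [-1.35  0.3   0.48  2.22  1.29  0.77 -0.73]
shift mm [-20.2  -1.4  -0. ] turn [-0.3 -0.9 -0.1]
t 7.25 tcp [0.5664 0.2138 0.0956] f [-1.5 -0.9 -1.2] w 0.0003 q [-1.35  0.3   0.48  2.22  1.29  0.77 -0.73]
shift mm [-43.8  -0.4  -0.4] turn [-0.3 -0.9 -0.1]
```

```bash
python3 -m jog '[[-0.005,0,0,0,0,0],[-0.005,0,0,0,0,0],[-0.005,0,0,0,0,0],[-0.005,0,0,0,0,0],[-0.005,0,0,0,0,0],[-0.005,0,0,0,0,0],[0,0,0,0,0,0]]'; for t in 76 84 90; do python3 tip2.py $t 54 38|grep -v axes; done;  python3 - <<'E'
from h import *
c=r.camera("scene");cv2.imwrite("pics/p7.png",cv2.resize(c["image"][230:360,260:420,::-1],None,fx=4,fy=4,interpolation=2))
E
```

```text
time: 7.83
ee_pos: [0.5481, 0.2212, 0.0686]
eef_rot: [0.671, 0.205, 0.427, -0.57]
ft_force: [-0.8, 0.5, -1.4]
width: 0.0009
t 7.83 tcp [0.5481 0.2212 0.0686] f [-0.8  0.5 -1.4] w 0.0009 q [-1.37  0.36  0.46  2.24  1.3   0.77 -0.83]
shift mm [ 1.4 -1.3 -0.6] turn [-0.3 -0.9 -0.2]
t 7.83 tcp [0.5481 0.2212 0.0686] f [-0.8  0.5 -1.4] w 0.0009 q [-1.37  0.36  0.46  2.24  1.3   0.77 -0.83]
shift mm [-22.1   1.4  -0.9] turn [-0.3 -0.9 -0.2]
t 7.83 tcp [0.5481 0.2212 0.0686] f [-0.8  0.5 -1.4] w 0.0009 q [-1.37  0.36  0.46  2.24  1.3   0.77 -0.83]
shift mm [-39.4   5.5  -1.2] turn [-0.3 -0.9 -0.2]
```

View pics/p7.png

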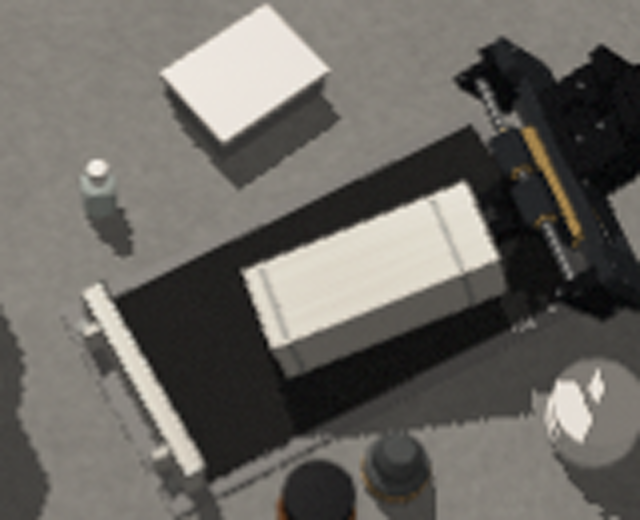

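View 8 shows it nearly down, mouth under the fingertips, with the heel perhaps slid a little. I measure the top face's slope. Also, lowering further at this slant would bring the gripper body near the dishes, so I plan to steepen the tool.

```bash
cat > face.py <<'E'
from h import *
O=np.array([.744,.164]);X=np.array([.987,-.1606]);Y=np.array([.1606,.987])
def face():
    for n in("scene","top"):
        c=r.camera(n);W=pts(c);g=c["image"].astype(int).mean(-1);D=W[...,:2]-O;a=D@X;b=D@Y
        m=(a>-.3)&(a<-.001)&(abs(b)<.07)&(W[...,2]>.045)&(W[...,2]<.14)&(g>110)
        k=cv2.connectedComponentsWithStats(m.astype(np.uint8));i=1+np.argmax(k[2][1:,4]);q=k[1]==i
        P=np.c_[a[q],b[q]];z=W[q][:,2];f=np.linalg.lstsq(np.c_[P,np.ones(len(P))],z,rcond=None)[0]
        bx=cv2.boxPoints(cv2.minAreaRect(P.astype(np.float32)*1000))
        u,s,v=np.linalg.svd(P-P.mean(0),full_matrices=False);ax=v[0]*np.sign(v[0][0])
        print(n,q.sum(),"slope x,y deg",np.degrees(np.arctan(f[:2])).round(1),"z",np.percentile(z,[2,50,98]).round(4),"axis deg",np.degrees(np.arctan2(ax[1],ax[0])).round(1),"box",bx.round(0).tolist())
if __name__=="__main__": face()
E
python3 face.py; for t in 76 80; do python3 tip2.py $t 40 28|grep -v axes; done
```

```text
scene 1296 slope x,y deg [-13.6   3.3] z [0.0648 0.0844 0.1046] axis deg -10.7 box [[-241.0, 0.0], [-80.0, -32.0], [-67.0, 32.0], [-228.0, 64.0]]
top 1324 slope x,y deg [-13.    5.4] z [0.0633 0.0851 0.1041] axis deg -10.5 box [[-238.0, -0.0], [-81.0, -30.0], [-69.0, 30.0], [-227.0, 60.0]]
t 7.98 tcp [0.5489 0.221  0.0696] f [-0.9  1.6 -0.5] w 0.0005 q [-1.37  0.36  0.46  2.24  1.3   0.77 -0.82]
shift mm [ -6.4 -14.5  -0.7] turn [-0.5 -0.9 13.9]
t 7.98 tcp [0.5489 0.221  0.0696] f [-0.9  1.6 -0.5] w 0.0005 q [-1.37  0.36  0.46  2.24  1.3   0.77 -0.82]
shift mm [-18.3 -13.6  -0.9] turn [-0.5 -0.9 13.9]
```

```bash
python3 -m jog '[[-0.001,-0.004,-0.002,0,0,3.5],[-0.002,-0.004,-0.002,0,0,3.5],[-0.002,-0.004,-0.002,0,0,3.5],[-0.002,-0.004,-0.001,0,0,3.5],[0,0,0,0,0,0]]'; for t in 78 84 90; do python3 tip2.py $t 40 28|grep -v axes; done; python3 face.py
```

```text
time: 8.4
ee_pos: [0.5305, 0.22, 0.0757]
eef_rot: [0.691, 0.119, 0.352, -0.62]
ft_force: [-0.4, 0.8, -0.1]
width: 0.0005
t 8.4 tcp [0.5305 0.22   0.0757] f [-0.4  0.8 -0.1] w 0.0005 q [-1.25  0.2   0.43  2.19  0.93  0.69 -0.34]
shift mm [-6.3  4.9  6.3] turn [-0.6 -0.8 -0.6]
t 8.4 tcp [0.5305 0.22   0.0757] f [-0.4  0.8 -0.1] w 0.0005 q [-1.25  0.2   0.43  2.19  0.93  0.69 -0.34]
shift mm [-22.8  11.6   6. ] turn [-0.6 -0.8 -0.6]
t 8.4 tcp [0.5305 0.22   0.0757] f [-0.4  0.8 -0.1] w 0.0005 q [-1.25  0.2   0.43  2.19  0.93  0.69 -0.34]
shift mm [-38.5  19.9   5.7] turn [-0.6 -0.8 -0.6]
scene 1293 slope x,y deg [-14.2   2.9] z [0.0642 0.0849 0.1057] axis deg -8.9 box [[-237.0, -6.0], [-77.0, -30.0], [-68.0, 33.0], [-227.0, 58.0]]
top 1327 slope x,y deg [-13.5   4.6] z [0.0625 0.0846 0.1056] axis deg -8.5 box [[-237.0, -6.0], [-79.0, -30.0], [-70.0, 31.0], [-227.0, 55.0]]
```

```bash
python3 -m jog '[[-0.004,0.003,0,0,0,0],[-0.004,0.003,0,0,0,0],[-0.004,0.003,0,0,0,0],[-0.004,0.003,0,0,0,0],[0,0,0,0,0,0]]'; python3 tip2.py 90 40 28|grep -v axes; python3 face.py
```

```text
time: 8.92
ee_pos: [0.5232, 0.2219, 0.0501]
eef_rot: [0.693, 0.124, 0.352, -0.617]
ft_force: [-1.1, -0.1, -0.3]
width: 0.0003
t 8.92 tcp [0.5232 0.2219 0.0501] f [-1.1 -0.1 -0.3] w 0.0003 q [-1.26  0.26  0.43  2.21  0.98  0.66 -0.43]
shift mm [-16.5   4.8   7. ] turn [-0.5 -0.3 -0.2]
scene 1275 slope x,y deg [-4.3  0.8] z [0.0637 0.0729 0.0823] axis deg -8.9 box [[-249.0, -3.0], [-81.0, -30.0], [-71.0, 33.0], [-239.0, 61.0]]
top 1341 slope x,y deg [-4.1  3.7] z [0.0593 0.0732 0.0824] axis deg -8.7 box [[-241.0, -4.0], [-83.0, -30.0], [-73.0, 31.0], [-231.0, 56.0]]
```

```bash
python3 -m jog '[[-0.003,0.001,0,0,0,0],[-0.003,0.001,0,0,0,0],[-0.003,0.001,0,0,0,0],[-0.003,0.001,0,0,0,0],[-0.003,0.001,0,0,0,0],[0,0,0,0,0,0]]'; python3 tip2.py 90 40 28; python3 face.py
```

```text
time: 9.52
ee_pos: [0.5159, 0.2249, 0.0369]
eef_rot: [0.692, 0.124, 0.353, -0.617]
ft_force: [-0.3, -0.3, -0.8]
width: 0.0003
t 9.52 tcp [0.5159 0.2249 0.0369] f [-0.3 -0.3 -0.8] w 0.0003 q [-1.28  0.28  0.43  2.23  1.    0.64 -0.48]
axes x,y,z: [[0.72, -0.27, 0.64], [0.61, -0.21, -0.77], [0.34, 0.94, 0.01]]
shift mm [-2.  -0.3  6.7] turn [-0.5 -0.5 -0.1]
scene 1237 slope x,y deg [0.2 0.5] z [0.0604 0.0667 0.0726] axis deg -9.2 box [[-248.0, -2.0], [-85.0, -29.0], [-74.0, 33.0], [-237.0, 60.0]]
top 1324 slope x,y deg [0.5 1.8] z [0.0583 0.0666 0.0728] axis deg -9.0 box [[-246.0, -3.0], [-88.0, -29.0], [-78.0, 32.0], [-236.0, 57.0]]
```

It lies flat: slope ≤0.5°, top at 0.066 m, axis -9° to the stand, bottom about 81 mm from the stop. Now I withdraw from the mouth.

```bash
python3 -m jog '[[-0.009,-0.006,0,0,0,0],[-0.012,-0.01,0,0,0,0],[-0.015,-0.013,0,0,0,0],[-0.01,-0.015,0,0,0,4],[0,-0.015,0,0,0,4],[0,-0.01,0,0,0,4],[0,0,0,0,0,0]]'; python3 go.py -0.262 0.09 20 -9.24 0.022 .744 .164; python3 face.py
```

```text
time: 10.2
ee_pos: [0.4354, 0.254, 0.063]
eef_rot: [0.701, 0.049, 0.283, -0.653]
ft_force: [1.4, 0.3, 1.5]
width: 0.0002
t 10.2 tcp [0.4354 0.254  0.063 ] f [1.4 0.3 1.5] w 0.0002 q [-1.27  0.1   0.35  2.21  0.62  0.77 -0.14]
axes x,y,z: [[0.84, -0.3, 0.46], [0.44, -0.14, -0.89], [0.33, 0.94, 0.01]]
shift mm [65.   3.2 -6.5] turn [ 3.5 -9.6  7.4]
scene 1230 slope x,y deg [0.1 0.6] z [0.0606 0.0667 0.0725] axis deg -9.3 box [[-244.0, -4.0], [-85.0, -29.0], [-75.0, 34.0], [-234.0, 59.0]]
top 1319 slope x,y deg [0.4 1.8] z [0.0573 0.0669 0.0729] axis deg -9.1 box [[-246.0, -4.0], [-88.0, -29.0], [-78.0, 32.0], [-237.0, 56.0]]
```

```bash
python3 -m jog '[[0.008,0,0,1.7,-4.8,3.7],[0.008,0,0,1.7,-4.8,3.7],[0,0,0,0,0,0],[0,0,0,0,0,0],[0,0,0,0,0,0]]' 0 10; python3 go.py -0.278 0.024 20 -9.24 0.022 .744 .164
```

```text
time: 10.72
ee_pos: [0.4428, 0.2466, 0.0615]
eef_rot: [0.71, 0.063, 0.204, -0.671]
ft_force: [-0.3, -0.3, -0.7]
width: 0.026
t 10.72 tcp [0.4428 0.2466 0.0615] f [-0.3 -0.3 -0.7] w 0.026 q [-1.19  0.09  0.37  2.19  0.46  0.73  0.22]
axes x,y,z: [[0.91, -0.18, 0.37], [0.36, -0.09, -0.93], [0.2, 0.98, -0.02]]
shift mm [16.5 47.3 -9.1] turn [ 1.8 -2.   2. ]
```

```bash
python3 -m jog '[[0.005,0.014,-0.003,0.9,-1,1],[0.005,0.014,-0.003,0.9,-1,1],[0.005,0.014,-0.003,0,0,0],[0,0,0,0,0,0],[0,0,0,0,0,0]]'; python3 go.py -0.262 0.024 20 -9.24 0.022 .744 .164; python3 - <<'E'
from h import *
o=[]
for n,b in(("scene",(230,360,260,420)),("top",(170,310,210,350))):
    c=r.camera(n);a=c["image"][b[0]:b[1],b[2]:b[3],::-1];o.append(cv2.resize(a,(390,330),interpolation=2))
cv2.imwrite("pics/p8.png",np.hstack(o))
E
```

```text
time: 11.13
ee_pos: [0.4652, 0.2331, 0.0225]
eef_rot: [0.706, 0.065, 0.179, -0.682]
ft_force: [-0.1, -0.1, -0.7]
width: 0.0431
t 11.13 tcp [0.4652 0.2331 0.0225] f [-0.1 -0.1 -0.7] w 0.0431 q [-1.11  0.18  0.39  2.19  0.37  0.59  0.39]
axes x,y,z: [[0.93, -0.15, 0.34], [0.34, -0.06, -0.94], [0.16, 0.99, -0.01]]
shift mm [23.3  6.9 -1.3] turn [ 0.4 -0.1 -0. ]
```

View pics/p8.png

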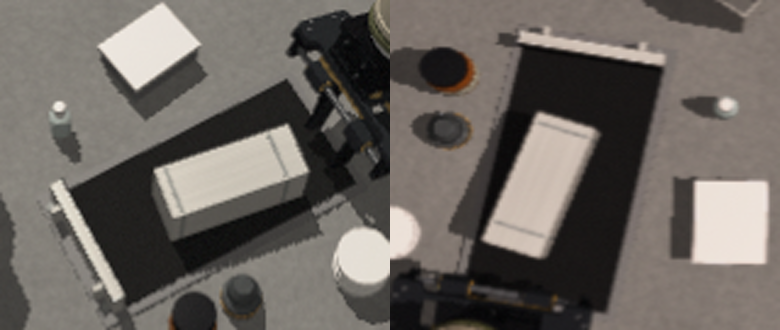

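View 9 shows the canister lying on the mat, with the spread fingers behind its mouth on both sides. Now I push slowly.

```bash
python3 -m jog '[[0.006,0.002,0,0,0,0],[0.006,0.002,0,0,0,0],[0.006,0.002,0,0,0,0],[0.006,0.002,0,0,0,0],[0.006,0.002,0,0,0,0],[0.006,0.002,0,0,0,0],[0.006,0.002,0,0,0,0],[0.006,0.002,0,0,0,0]]'; python3 go.py -0.2 0.024 20 -9.24 0.022 .744 .164; python3 face.py
```

```text
time: 11.9
ee_pos: [0.518, 0.2276, 0.026]
eef_rot: [0.705, 0.066, 0.178, -0.683]
ft_force: [-1.5, 0.3, -1.0]
width: 0.0438
t 11.9 tcp [0.518  0.2276 0.026 ] f [-1.5  0.3 -1. ] w 0.0438 q [-1.01  0.26  0.4   2.1   0.28  0.58  0.55]
axes x,y,z: [[0.93, -0.15, 0.34], [0.34, -0.06, -0.94], [0.16, 0.99, -0.0]]
shift mm [30.6 13.3 -4.5] turn [0.1 0.  0. ]
scene 1243 slope x,y deg [0.3 0.8] z [0.0609 0.0667 0.0727] axis deg -7.1 box [[-231.0, -3.0], [-64.0, -25.0], [-56.0, 38.0], [-222.0, 60.0]]
top 1317 slope x,y deg [0.4 1.9] z [0.0561 0.0668 0.0728] axis deg -7.1 box [[-224.0, -5.0], [-65.0, -24.0], [-57.0, 37.0], [-216.0, 56.0]]
```

```bash
python3 -m jog '[[0.006,0.0026,-0.0005,0,0,0],[0.006,0.0026,-0.0005,0,0,0],[0.006,0.0026,-0.0005,0,0,0],[0.006,0.0026,-0.0005,0,0,0],[0.006,0.0026,-0.0005,0,0,0]]'; python3 go.py -0.165 0.024 20 -9.24 0.022 .744 .164; python3 face.py
```

```text
time: 12.42
ee_pos: [0.5517, 0.2197, 0.0239]
eef_rot: [0.705, 0.066, 0.178, -0.683]
ft_force: [-2.5, -0.3, 2.4]
width: 0.0433
t 12.42 tcp [0.5517 0.2197 0.0239] f [-2.5 -0.3  2.4] w 0.0433 q [-0.94  0.31  0.39  2.03  0.22  0.57  0.65]
axes x,y,z: [[0.93, -0.15, 0.34], [0.34, -0.06, -0.94], [0.16, 0.99, -0.0]]
shift mm [31.7 11.4 -2.1] turn [ 0.1  0.1 -0. ]
scene 1263 slope x,y deg [0.1 0.5] z [0.061  0.0669 0.0728] axis deg -1.0 box [[-195.0, -7.0], [-28.0, -10.0], [-27.0, 53.0], [-194.0, 57.0]]
top 1305 slope x,y deg [0.1 2.1] z [0.0549 0.0667 0.0729] axis deg -0.4 box [[-188.0, -9.0], [-28.0, -9.0], [-28.0, 52.0], [-188.0, 53.0]]
```

```bash
python3 -m jog '[[0.005,0.0019,0,0,0,0],[0.005,0.0019,0,0,0,0],[0.005,0.0019,0,0,0,0],[0.004,0.0015,0,0,0,0]]'; python3 go.py -0.165 0.024 20 -9.24 0.022 .744 .164; python3 face.py
```

```text
time: 12.85
ee_pos: [0.5732, 0.2163, 0.0236]
eef_rot: [0.705, 0.066, 0.178, -0.684]
ft_force: [-2.0, 0.5, 2.1]
width: 0.0436
t 12.85 tcp [0.5732 0.2163 0.0236] f [-2.   0.5  2.1] w 0.0436 q [-0.9   0.35  0.38  1.99  0.19  0.57  0.7 ]
axes x,y,z: [[0.93, -0.15, 0.34], [0.34, -0.06, -0.94], [0.16, 0.99, -0.0]]
shift mm [11.4  3.7 -2.3] turn [ 0.1  0.1 -0. ]
scene 1280 slope x,y deg [-0.1 -0. ] z [0.0611 0.0668 0.0724] axis deg 0.1 box [[-174.0, -7.0], [-5.0, -7.0], [-5.0, 56.0], [-173.0, 57.0]]
top 1297 slope x,y deg [0.  1.4] z [0.0575 0.0668 0.0729] axis deg 0.2 box [[-168.0, 53.0], [-167.0, -8.0], [-8.0, -7.0], [-8.0, 54.0]]
```

Square now and about 6 mm from the stop, so I use 2 mm steps and watch the force.

```bash
python3 -m jog '[[0.002,0.0007,0,0,0,0],[0.002,0.0007,0,0,0,0]]'; python3 -m jog '[[0.002,0.0007,0,0,0,0]]'; python3 -m jog '[[0.0015,0.0005,0,0,0,0]]';python3 face.py
```

```text
time: 13.12
ee_pos: [0.5776, 0.2154, 0.0235]
eef_rot: [0.705, 0.066, 0.178, -0.683]
ft_force: [-2.3, 0.3, 1.6]
width: 0.0437
time: 13.2
ee_pos: [0.5797, 0.2151, 0.0234]
eef_rot: [0.705, 0.066, 0.178, -0.683]
ft_force: [-2.5, -0.9, 2.0]
width: 0.0434
time: 13.28
ee_pos: [0.5813, 0.2149, 0.0234]
eef_rot: [0.705, 0.066, 0.178, -0.683]
ft_force: [-2.1, 0.9, 1.0]
width: 0.0435
scene 1265 slope x,y deg [0.2 0.5] z [0.0605 0.0667 0.0727] axis deg 0.1 box [[-165.0, -5.0], [-2.0, -9.0], [-0.0, 54.0], [-163.0, 58.0]]
top 1293 slope x,y deg [0.1 2.1] z [0.0558 0.0668 0.0731] axis deg -0.2 box [[-160.0, 54.0], [-160.0, -8.0], [-1.0, -7.0], [-1.0, 54.0]]
```

```bash
python3 -m jog '[[0.001,0.0004,0,0,0,0]]'|grep -E "ee_pos|force"; python3 -m jog '[[0.001,0.0004,0,0,0,0]]'|grep -E "ee_pos|force"
```

```text
ee_pos: [0.5821, 0.2148, 0.0233]
ft_force: [-8.3, 0.8, 5.7]
ee_pos: [0.5823, 0.2149, 0.023]
ft_force: [-10.8, 0.0, 7.6]
```

```bash
python3 -m jog '[[0.001,0.0004,0,0,0,0]]'|grep -E "ee_pos|force"
```

```text
ee_pos: [0.5822, 0.215, 0.0226]
ft_force: [-10.2, 0.5, 7.0]
```

The force rose to 13 N and motion stopped, so it is against the stop. I back off and clear away.

```bash
python3 -m jog '[[-0.004,-0.0014,0,0,0,0],[-0.01,-0.004,0,0,0,0],[-0.02,-0.007,0,0,0,0],[-0.02,-0.015,0,0,0,0],[-0.015,-0.03,0,0,0,0],[-0.01,-0.035,0,0,0,0],[-0.01,-0.035,0,0,0,0],[-0.02,-0.03,0,0,0,0],[-0.02,-0.02,0,0,0,0],[0,0,0,0,0,0]]'; sed -i 's/a<-.001/a<.004/' face.py; python3 face.py; python3 - <<'E'
from h import *
o=[]
for n,b in(("scene",(220,380,230,430)),("top",(140,310,190,360))):
    c=r.camera(n);np.savez(n+"1.npz",**c);a=c["image"][b[0]:b[1],b[2]:b[3],::-1];o.append(cv2.resize(a,(400,380),interpolation=2))
    # change of range/picture for the other things
    c0=dict(np.load(n+"0.npz"));W0,W=pts(c0),pts(c)
    for nm,x,y,h in(("jar",.72,.303,.06),("vial",.687,.022,.045),("box",.55,.013,.026),("dish",.527,.362,.04),("obj",.653,.306,.038)):
        f=lambda w:np.nanmean(w[(np.hypot(w[...,0]-x,w[...,1]-y)<.07)&(w[...,2]>h)&(w[...,2]<h+.05)&((w[...,:2]-[.744,.164])@[.1606,.987]>.08 if y>.2 else w[...,1]<.08)][:,:2],0).round(4)
        print(n,nm,f(W0),f(W))
cv2.imwrite("pics/p9.png",np.hstack(o))
E
```

```text
time: 14.47
ee_pos: [0.3931, 0.243, 0.1493]
eef_rot: [0.705, 0.066, 0.179, -0.683]
ft_force: [-0.0, 1.8, -1.1]
width: 0.0435
scene 1288 slope x,y deg [0.  0.3] z [0.0609 0.0668 0.0726] axis deg -0.1 box [[-158.0, 56.0], [-158.0, -7.0], [3.0, -7.0], [3.0, 56.0]]
top 1308 slope x,y deg [0.1 1.5] z [0.0569 0.0667 0.0729] axis deg -0.1 box [[-160.0, 54.0], [-160.0, -8.0], [4.0, -7.0], [4.0, 54.0]]
scene jar [0.7257 0.3048] [0.7255 0.3048]
scene vial [0.6894 0.0236] [0.6906 0.0234]
scene box [0.5531 0.0156] [0.5529 0.0156]
scene dish [0.5289 0.363 ] [0.529  0.3636]
scene obj [0.6894 0.3067] [0.6903 0.307 ]
top jar [0.7206 0.3029] [0.7206 0.303 ]
top vial [0.686  0.0207] [0.6862 0.0211]
top box [0.548 0.013] [0.5479 0.0131]
top dish [0.5258 0.3621] [0.526  0.3624]
top obj [0.69   0.3019] [0.6898 0.302 ]
```

View pics/p9.png

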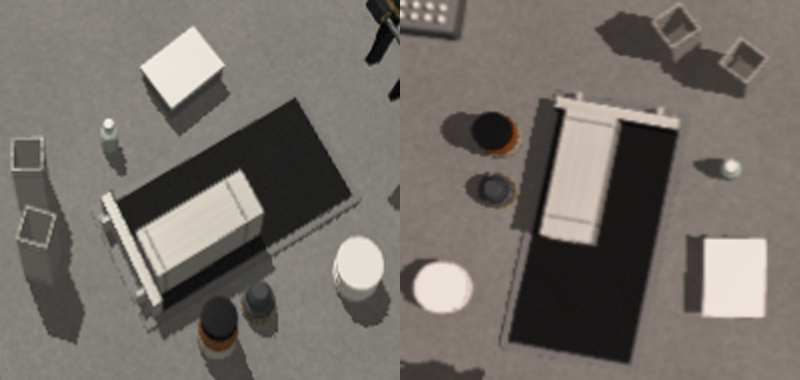

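View 10 shows the canister flush and square against the stop, hand away and the neighbours unmoved. Handing in.

```bash
python3 -c "
from bench import r
print(r.close_job())"
```

```text
the job is handed in; nothing more can be done
None
```

The canister is lying on the mat with its bottom against the stop and its mouth facing the robot. The job is handed in, at about 15 s of the 70 s allowed; no verdict is reported.

**How:** I put the shut fingertips into its mouth and pulled it past the balance point. They then held up the far wall from inside while it was eased flat. After that I pushed it about 80 mm on both mouth rims with the fingers spread, until the force rose to about 13 N at the stop, and took the hand away.

**Last checks:**

| Check | Result |
|---|---|
| Level | within about 0.1° along its length |
| Square to the stop | within about 0.1° |
| Bottom | against the stop, judged by the force rise and the picture |
| Mouth | 158–160 mm from the stop's face |
| Off the stop's middle | about 24 mm (limit 47 mm) |
| Jar, vial, slide box, dishes | moved at most about 1 mm |

**Checks that were weak or disagreed:**
- **Sideways slope:** the overhead view gave up to 2° and the scene view about 0.3°. I put this down to noise in the range image.
- **Objective:** its reading was mixed with the jar's, so I judged it unmoved mainly from the picture.
- **Bottom's far edge:** the final measurement ran into the stop bar there, so it could not place that edge on its own.
- **Screwdriver and mouse:** I did not measure them again. The arm's path stayed well away from the screwdriver, but I did not check its distance from the mouse.

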